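# Lock the loaded reed-plate jig

### The arm

A 7-joint arm with a two-finger parallel gripper is mounted at the origin on the work surface. World frame = base frame: x ahead of the robot, y to its left, z up, the work surface at z = 0. Lengths are in m, angles in rad, forces in N, time in s.
With the tool pointing down it reaches from about 0.4 to 0.85 m from the base axis. Payload 10.4 kg.
Tool frame: the origin (TCP) lies between the finger pads; the fingertips stand tips_ahead ahead of it and the grasp point (between the pads) lies 11 mm behind it (tips_ahead is the distance from the TCP to the fingertips, in m); z points along the fingers, x is the direction in which the jaws open and shut, and the axes are right-handed (so a half turn about z gives the same grasp; the last joint's range is limited). The gripper opens to 87 mm and grips with 3 to 60 N. Pads are 19 mm wide; open, the fingers measure 117 mm over their backs; the gripper's body (75 mm by 190 mm) begins 51 mm behind the grasp point.
Start: joints at [-1.173, 0.332, -0.065, 1.46, 0.022, 1.35, -0.088], TCP at [0.255, 0.571, 0.207] pointing down, gripper open.
Joint ranges: [-2.6, 2.6], [-0.5, 2.12], [-1.47, 1.34], [0.16, 2.42], [-1.27, 4.41], [0.06, 2.06], [-2.6, 2.6]. Speed limits (rad/s): [2.22, 2.22, 2.79, 2.79, 3.14, 3.14, 3.14].

### API

Orientations are given as a unit quaternion [x, y, z, w].
In Python, from bench import read_state, camera, close_job, tips_ahead gives the robot as it stands.
- The arm moves only by the tool arm_command, never from a script. Its argument "commands" is a list that holds one entry, the list of rows, each a list of 7 numbers: the turn, a rotation vector about the tool's x, y, z in rad, then the shift along the tool's x, y, z in m, then the opening in per cent of the stroke, from 0 (shut) to 100 (fully open). In form: [[[rx, ry, rz, x, y, z, claw], ...]]. A call has 1 to 20 rows; each row shifts and turns the commanded pose from where the row before left it, along the tool's axes as they then stand; what a row does not reach is not made up. A row lasts 1/8 s, in which the tool goes at most 62.5 mm and 10.7 degrees, less where a joint would pass 70% of its speed; a pose out of reach is approached as far as the arm can. A call with a gripper value outside its range is refused whole. The fingers move at their own pace and stop on an object; "newtons" is the grip in N (left out, the last holds). Time passes only in rows, so rows that do not move let the fingers close. It gives the time, the measured TCP pose, the force and the opening at its end, in the units of the state.
- read_state(): the state, without advancing time (a new reading comes with each control period).
- camera(name): name is "side" or "top"; returns a dict with "frame" (384x512x3 uint8, red, green, blue), "vfov" (degrees; the focal length in pixels is half the picture's height over the tangent of half this angle, whatever the lens; pixels are square), "cx", "cy" (the principal point, pixels), "R" (3x3) and "t" (3): a world point X has camera coordinates R X + t. Camera axes: x right, y down, z forward; pixel columns grow to the right and rows downward; lengths in m; the calibration is good to about 2 mm. A picture is of the moment at which its call begins. There is no depth.
- close_job(): hands the job in, once; it reports no verdict.
The state is a dict: "time": time; "joint_positions": joint angles; "joint_vel": joint speeds; "joint_torque": joint torques, N m; "ee_pos": TCP position; "eef_rot": TCP orientation; "ft_force": force on the tool from outside, world axes, zero at the start; "torque": the same for the moment, N m; "width": finger opening in m.
Only numpy, scipy, OpenCV 4.12 (cv2) and the standard library are available. Lean on these libraries where they do the work, as an engineer would, in place of code of your own. Each camera call takes 0.05 s, during which the arm holds its last target.

### The job

Two metal jigs with red slide grips lie on the birch board. On the jig that holds the brass reed plate, slide the red grip all the way towards the plate until it meets its end stop, so that its steel tongue runs over the tail of the spring clip, then let go. Leave the empty jig's slide and the copper tin where they are.

Things in the scene. Friction and masses are not known exactly. Their poses are not given: they have to be found in the camera images.
- plate_lock (a joint): Lock slide of the jig that holds the brass reed plate: its travel in m. 0 = fully away from the plate, 0.070 = against the end stop beside the plate (locked). It starts between 0 and 0.025, moves stiffly with about 2.5 N of friction and stays where it is left (no spring).
- plate_lock_grip (a point): Centre, half-way up, of the upright red grip on that slide: 18 mm (x) by 24 mm (y) by 40 mm tall (z up), slid along its own +y axis towards the plate. It stands on a steel carriage whose top, level with the rails beside it, is 20 mm below this point; all else on the jig is at least 14 mm below. The fixed jig is 130 x 195 mm; its yaw varies 1 rad either way from +y = robot's left.
- spare_lock_grip (a point): Centre of the same red grip on the other jig, which is alike but has an empty black bed with no brass plate on it. Its slide must not be moved.
- tin_center (a point): Centre, half-way up, of the loose copper tuning-weight tin: round, 54 mm across, 36 mm tall with a small brass knob on its lid (42 mm in all), standing on the birch board between the two jigs. It must stay there.

How it is judged:
By the outcome, as a careful person would: the job done as asked, in the order asked, and still so for the second after the job is handed in, with the robot touching nothing.
It also fails if it takes over 32 s, if anything falls off the work surface, if the arm or the gripper's body presses on something with over 40 N, if the wrist force passes 120 N, or if a joint passes its speed limit or range.

## Working session

There is one attempt and no reset: what is moved stays moved. The work goes in short steps, Python scripts to look and compute and a tool call to move; the robot and the scene stay as the last step left them, time stands still between calls to the robot, and variables do not carry over. Pictures are saved under pics/ and viewed, and the job is handed in when it is done.

Besides the shell and the picture viewer there is one more tool, called after "Emit:" as name(argument=value, ...) on one line, values as JSON. arm_command: Moves the arm, as the interface text tells. Its arguments: {"type":"object","properties":{"commands":{"type":"array"},"newtons":{"type":"number"}},"required":["commands"]}

```bash
mkdir -p pics; python3 - <<'E'
from bench import *
import cv2,pickle
s=read_state();print(s, tips_ahead)
for n in("top","side"):
    c=camera(n);cv2.imwrite(f"pics/{n}0.png",c["frame"][:,:,::-1]);pickle.dump(c,open(f"{n}0.pkl","wb"))
    print(n,c["vfov"],c["cx"],c["cy"],c["R"],c["t"])
E
```

```text
{'time': 0.0, 'joint_positions': array([-1.17258261,  0.33282864, -0.06472599,  1.46092926,  0.02159494,
        1.34990779, -0.08850127]), 'joint_vel': array([ 0.00154637, -0.00045645,  0.00016787,  0.00034133, -0.001065  ,
        0.00018605, -0.00035933]), 'joint_torque': array([-2.07437902e-04, -6.23238444e+01,  2.46100343e-02, -3.89906573e+01,
       -6.14304794e-02,  3.95993760e-02,  1.33343992e-04]), 'ee_pos': array([0.25513871, 0.57010605, 0.20578678]), 'eef_rot': array([ 8.39185160e-01,  5.43845376e-01, -5.63599533e-04,  3.95979302e-04]), 'ft_force': array([ 0.37538952, -0.37573611,  0.25135579]), 'torque': array([ 0.01258431, -0.01010897, -0.01866621]), 'width': 0.08682007321412927} 0.008
top 51.51007788311095 259.5778753072926 190.47705464496934 [[-0.01040405 -0.99959926  0.02632632]
 [-0.98993775  0.00658076 -0.14135043]
 [ 0.14112054 -0.02753203 -0.98960951]] [-0.06669167  0.53445461  0.74525976]
side 48.99226236682786 261.11132760318975 194.5612154363856 [[-0.76802057 -0.640324    0.01138334]
 [-0.44655871  0.52270366 -0.72619983]
 [ 0.45905307 -0.56281974 -0.68738942]] [0.36122976 0.3549878  0.41522424]
```

View pics/top0.png

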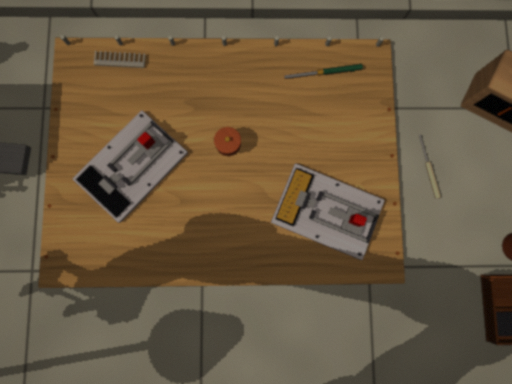

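View pics/side0.png

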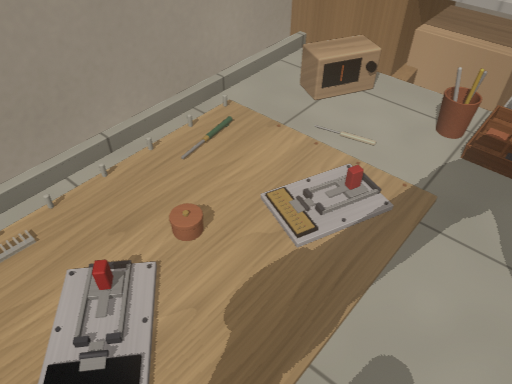

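```bash
cat > h.py <<'E'
import numpy as np,cv2,pickle
def K(c):
    f=192/np.tan(np.radians(c["vfov"]/2)); return f
def proj(c,X):
    p=np.atleast_2d(X)@np.array(c["R"]).T+c["t"]; return p[:,:2]/p[:,2:]*K(c)+[c["cx"],c["cy"]]
def ray(c,uv):
    d=np.array([(uv[0]-c["cx"])/K(c),(uv[1]-c["cy"])/K(c),1]); R=np.array(c["R"]); return -R.T@c["t"], R.T@d
def atz(c,uv,z):
    o,d=ray(c,uv); return o+d*(z-o[2])/d[2]
def tri(c1,u1,c2,u2):
    o,d=ray(c1,u1);p,e=ray(c2,u2)
    s=np.linalg.lstsq(np.c_[d,-e],p-o,rcond=None)[0]; a=o+s[0]*d;b=p+s[1]*e
    return (a+b)/2,np.linalg.norm(a-b)
E
python3 - <<'E'
from h import *
T=pickle.load(open("top0.pkl","rb"));S=pickle.load(open("side0.pkl","rb"))
cv2.imwrite("pics/topc.png",cv2.resize(T["frame"][155:265,265:395,::-1],None,fx=6,fy=5.4545,interpolation=cv2.INTER_CUBIC)[:600,:780])
cv2.imwrite("pics/sidec.png",cv2.resize(S["frame"][155:245,255:395,::-1],None,fx=5.5,fy=5.5,interpolation=cv2.INTER_CUBIC))
for n,c in(("t",T),("s",S)):
    f=c["frame"].astype(int); m=((f[...,0]>100)&(f[...,1]<45)&(f[...,2]<50)).astype(np.uint8)
    k,l,st,ce=cv2.connectedComponentsWithStats(m)
    for i in range(1,k):
        if st[i,4]>20: print(n,st[i],ce[i])
E
```

```text
t [138 132  12  13  86] [143.27906977 137.8255814 ]
t [353 214  14  12 101] [359.53465347 219.42574257]
s [ 93 261  18  29 180] [102.13888889 279.94444444]
```

View pics/topc.png

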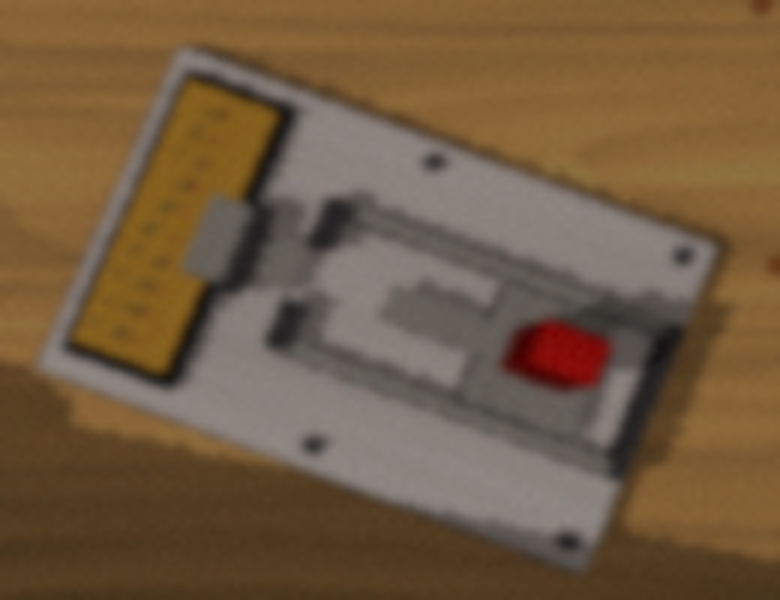

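View pics/sidec.png

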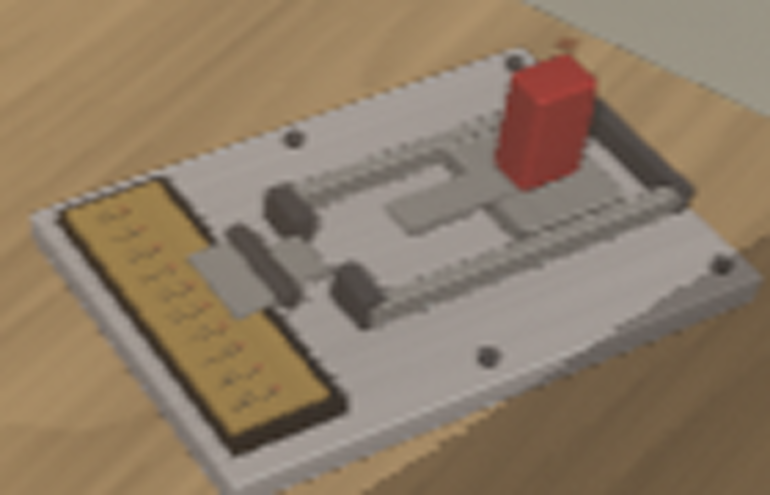

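```bash
cat > fit.py <<'E'
from h import *
from scipy.optimize import least_squares
T=pickle.load(open("top0.pkl","rb"));S=pickle.load(open("side0.pkl","rb"))
tc=lambda u,v:np.array([265+(u+.5)/6-.5,155+(v+.5)/5.4545-.5]); sc=lambda u,v:np.array([255+(u+.5)/5.5-.5,155+(v+.5)/5.5-.5])
# order: TL(plate end, far x),BL,BR,TR
t=[tc(185,45),tc(40,370),tc(585,572),tc(725,240)]
s=[sc(35,215),sc(230,490),sc(760,280),sc(525,50)]
for a,b in zip(t,s): print(tri(T,a,S,b), atz(T,a,0.015))
loc=np.array([[65,97.5],[-65,97.5],[-65,-97.5],[65,-97.5]])/1000
# +y local -> world dir d ; local x = d rotated -90
def P(p):
    x,y,z,w=p; c,s_=np.cos(w),np.sin(w)
    R=np.array([[c,-s_],[s_,c]]); return np.c_[loc@R.T+[x,y],np.full(4,z)]
def r(p):
    X=P(p); return np.r_[(proj(T,X)-t).ravel(),(proj(S,X)-s).ravel()]
c0=np.mean([tri(T,a,S,b)[0] for a,b in zip(t,s)],0)
best=least_squares(r,[*c0,0.0]);print(best.x,best.fun.round(1))
E
python3 fit.py
```

```text
(array([ 0.59254023, -0.14547912,  0.02195539]), np.float64(0.00034313672727223605)) [ 0.59417387 -0.14622805  0.015     ]
(array([ 0.47329522, -0.09340399,  0.02272816]), np.float64(0.0034646241472754895)) [ 0.47226643 -0.09470197  0.015     ]
(array([ 0.3976765 , -0.27299157,  0.02135757]), np.float64(0.0012582742993098835)) [ 0.39688955 -0.275048    0.015     ]
(array([ 0.51803375, -0.32819036,  0.01746972]), np.float64(0.0011020629321406036)) [ 0.51881961 -0.32879996  0.015     ]
[ 0.49552185 -0.20977804  0.02082288 -0.40504158] [ 0.1 -0.4  0.1 -1.2  0.2 -0.1 -0.8  0.6 -0.5  0.1  1.   0.2  0.7  0.1
 -0.3 -0.3]
```

```bash
python3 - <<'E'
from h import *
T=pickle.load(open("top0.pkl","rb"));S=pickle.load(open("side0.pkl","rb"))
a=cv2.resize(T["frame"][205:235,342:377,::-1],None,fx=12,fy=12,interpolation=cv2.INTER_NEAREST)
b=cv2.resize(S["frame"][160:195,340:370,::-1],None,fx=12,fy=12,interpolation=cv2.INTER_NEAREST)
o=np.zeros((420,800,3),np.uint8);o[:360,:420]=a;o[:420,430:790]=b;cv2.imwrite("pics/z.png",o)
E
```

```text
(no output)
```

View pics/z.png

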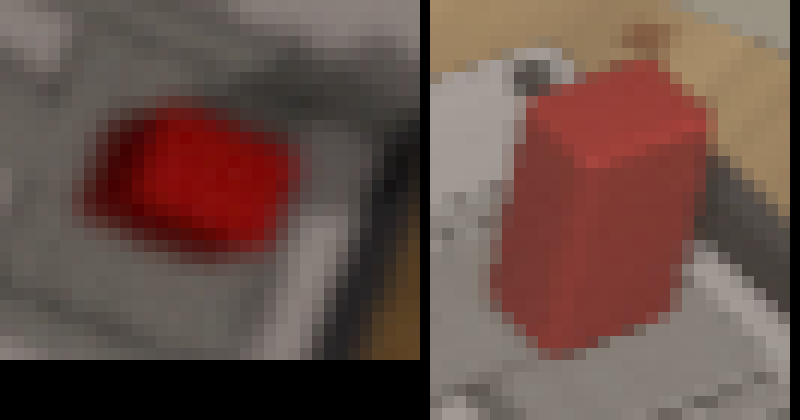

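```bash
cat >> fit.py <<'E'
x0,y0,z0,w0=best.x
zs=lambda x,y:[340+(x-430)/12-.5,160+y/12-.5]; zt=lambda x,y:[342+x/12-.5,205+y/12-.5]
s2=np.array([zs(533,100),zs(590,165),zs(708,125),zs(650,62),zs(493,290),zs(555,355),zs(672,310)])
t2=np.array([zt(165,105),zt(130,215),zt(275,250),zt(300,150),zt(115,110),zt(80,205)])
b=np.array([[9,12,20],[-9,12,20],[-9,-12,20],[9,-12,20],[9,12,-20],[-9,12,-20],[-9,-12,-20]])/1000
def G(p):
    c,s_=np.cos(p[3]),np.sin(p[3]);R=np.array([[c,-s_,0],[s_,c,0],[0,0,1]]);return b@R.T+p[:3]
g=least_squares(lambda p:np.r_[(proj(S,G(p))-s2).ravel(),(proj(T,G(p))[:6]-t2).ravel(),20*(p[3]-w0)],[x0,y0,.06,w0])
print("grip",g.x,g.fun.round(1))
d=g.x[:2]-[x0,y0];c,s_=np.cos(w0),np.sin(w0);print("local",c*d[0]+s_*d[1],-s_*d[0]+c*d[1])
from bench import read_state
from scipy.spatial.transform import Rotation as Ro
st=read_state();print(st["ee_pos"],Ro.from_quat(st["eef_rot"]).as_matrix().round(3))
E
python3 fit.py
```

```text
(array([ 0.59254023, -0.14547912,  0.02195539]), np.float64(0.00034313672727223605)) [ 0.59417387 -0.14622805  0.015     ]
(array([ 0.47329522, -0.09340399,  0.02272816]), np.float64(0.0034646241472754895)) [ 0.47226643 -0.09470197  0.015     ]
(array([ 0.3976765 , -0.27299157,  0.02135757]), np.float64(0.0012582742993098835)) [ 0.39688955 -0.275048    0.015     ]
(array([ 0.51803375, -0.32819036,  0.01746972]), np.float64(0.0011020629321406036)) [ 0.51881961 -0.32879996  0.015     ]
[ 0.49552185 -0.20977804  0.02082288 -0.40504158] [ 0.1 -0.4  0.1 -1.2  0.2 -0.1 -0.8  0.6 -0.5  0.1  1.   0.2  0.7  0.1
 -0.3 -0.3]
grip [ 0.47383864 -0.25794178  0.05430019 -0.38906638] [-1.1 -0.5  0.5  0.1  1.9 -0.7  0.3 -1.4 -1.1  0.8 -0.2  1.5  0.9  1.
  0.4 -1.2  0.1 -1.5 -0.   0.4  1.1 -0.2 -0.8  0.1 -1.   0.7  0.3]
local -0.0009494740972505016 -0.05281104281242282
[0.25514611 0.57011787 0.20582341] [[ 0.408  0.913 -0.   ]
 [ 0.913 -0.408 -0.001]
 [-0.001  0.    -1.   ]]
```

Emit:
arm_command(commands=[[[0, 0, 0, -0.0236, 0.0329, 0, 100], [0, 0, 0, -0.0236, 0.0329, 0, 100], [0, 0, 0, -0.0236, 0.0329, 0, 100], [0, 0, 0, -0.0236, 0.0329, 0, 100], [0, 0, 0, -0.0236, 0.0329, 0, 100], [0, 0, 0, -0.0236, 0.0329, 0, 100], [0, 0, 0, -0.0236, 0.0329, 0, 100], [0, 0, 0, -0.0236, 0.0329, 0, 100], [0, 0, 0, -0.0236, 0.0329, 0, 100], [0, 0, 0, -0.0236, 0.0329, 0, 100], [0, 0, 0, -0.0236, 0.0329, 0, 100], [0, 0, 0, -0.0236, 0.0329, 0, 100]]], newtons=15)

```text
time: 1.6
ee_pos: [0.5003, 0.1495, 0.2063]
eef_rot: [0.839, 0.544, -0.0, -0.0]
ft_force: [-0.3, 1.0, 0.2]
width: 0.087
```

Emit:
arm_command(commands=[[[0, 0, 0, -0.0383, 0.0142, 0, 100], [0, 0, 0, -0.0383, 0.0142, 0, 100], [0, 0, 0, -0.0383, 0.0142, 0, 100], [0, 0, 0, -0.0383, 0.0142, 0, 100], [0, 0, 0, -0.0383, 0.0142, 0, 100], [0, 0, 0, -0.0383, 0.0142, 0, 100], [0, 0, 0, -0.0383, 0.0142, 0, 100], [0, 0, 0, -0.0383, 0.0142, 0, 100], [0, 0, 0, -0.0383, 0.0142, 0, 100], [0, 0, 0, -0.0383, 0.0142, 0, 100], [0, 0, -0.017, 0, 0, 0, 100], [0, 0, 0, 0, 0, 0.03, 100], [0, 0, 0, 0, 0, 0.03, 100], [0, 0, 0, 0, 0, 0, 100]]])

```text
time: 3.35
ee_pos: [0.472, -0.2552, 0.1447]
eef_rot: [0.834, 0.551, -0.001, -0.002]
ft_force: [-0.5, 0.0, 0.7]
width: 0.0872
```

```bash
python3 - <<'E'
from bench import *
from h import *
from scipy.spatial.transform import Rotation as Ro
s=read_state();print(s["ee_pos"],s["ft_force"],s["joint_positions"].round(2));print(Ro.from_quat(s["eef_rot"]).as_matrix().round(3))
c=camera("side");cv2.imwrite("pics/s1.png",cv2.resize(c["frame"][80:260,230:450,::-1],None,fx=3.3,fy=3.3))
c=camera("top");cv2.imwrite("pics/t1.png",cv2.resize(c["frame"][120:290,260:450,::-1],None,fx=3.3,fy=3.3))
E
```

```text
[ 0.47201159 -0.25521882  0.14469121] [-0.54324761  0.02285678  0.68611897] [-0.17  0.2   0.65  1.8  -0.13  1.18  1.7 ]
[[ 0.392  0.92  -0.004]
 [ 0.92  -0.392  0.002]
 [-0.    -0.004 -1.   ]]
```

View pics/s1.png

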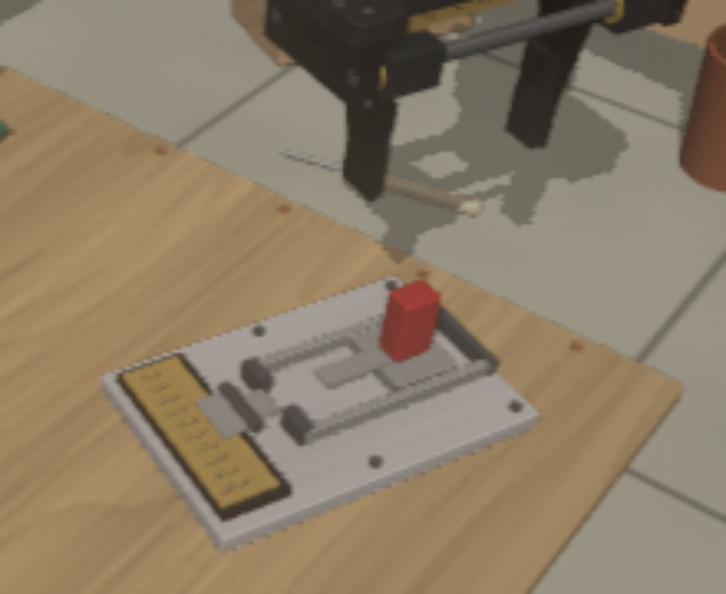

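Emit:
arm_command(commands=[[[0, 0, 0, -0.002, 0.003, 0.02, 100], [0, 0, 0, 0, 0, 0.02, 100], [0, 0, 0, 0, 0, 0.015, 100], [0, 0, 0, 0, 0, 0, 100]]])

```text
time: 3.95
ee_pos: [0.475, -0.2596, 0.0914]
eef_rot: [0.834, 0.551, -0.0, -0.0]
ft_force: [-0.4, -1.1, 0.3]
width: 0.0867
```

```bash
python3 - <<'E'
from bench import *
from h import *
s=read_state();print(s["ee_pos"],s["ft_force"])
a=camera("side");b=camera("top")
A=cv2.resize(a["frame"][110:230,280:420,::-1],None,fx=2.8,fy=2.8);B=cv2.resize(b["frame"][150:270,290:430,::-1],None,fx=2.8,fy=2.8)
cv2.imwrite("pics/st2.png",np.hstack([A,B]))
E
```

```text
[ 0.47502473 -0.25956535  0.09139582] [-0.35395495 -1.06631222  0.29012789]
```

View pics/st2.png

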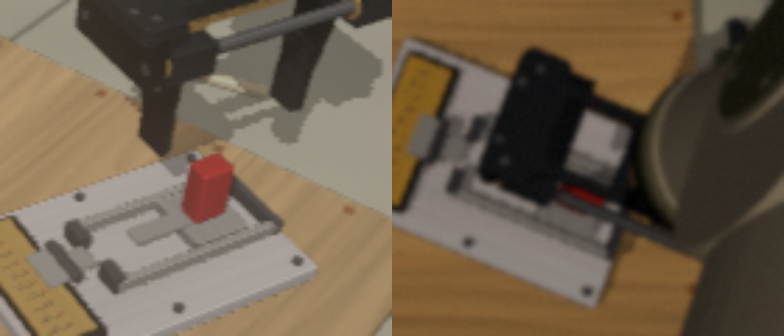

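```bash
python3 - <<'E'
from bench import *
from h import *
from scipy.spatial.transform import Rotation as Ro
s=read_state();R=Ro.from_quat(s["eef_rot"]).as_matrix()
a=camera("side");b=camera("top")
print(a["R"]-pickle.load(open("side0.pkl","rb"))["R"])
L=[("tip+",[.0435,0,.008]),("tip-",[-.0435,0,.008]),("mid",[0,0,.008]),("y+",[.0435,.0095,.008]),("y-",[.0435,-.0095,.008])]
A=cv2.resize(a["frame"][110:230,280:420,::-1],None,fx=5.5,fy=5.);
for n,p in L:
    X=s["ee_pos"]+R@p; u=proj(a,X)[0]; print(n,X,u)
    cv2.circle(A,(int((u[0]-280+.5)*5.5),int((u[1]-110+.5)*5)),3,(0,255,0),-1)
u=proj(a,[.474,-.258,.074])[0];cv2.circle(A,(int((u[0]-280+.5)*5.5),int((u[1]-110+.5)*5)),3,(255,0,0),-1)
cv2.imwrite("pics/s3.png",A)
E
```

```text
[[0. 0. 0.]
 [0. 0. 0.]
 [0. 0. 0.]]
tip+ [ 0.49269562 -0.22002141  0.08438347] [335.39545269 169.94482294]
tip- [ 0.45852259 -0.30002894  0.08436987] [376.75782457 155.7370039 ]
mid [ 0.4756091  -0.26002518  0.08437667] [356.4970786  162.69649387]
y+ [ 0.50143206 -0.22375295  0.08439244] [332.20765657 166.69482842]
y- [ 0.48395917 -0.21628988  0.08437451] [338.63875975 173.2514115 ]
```

View pics/s3.png

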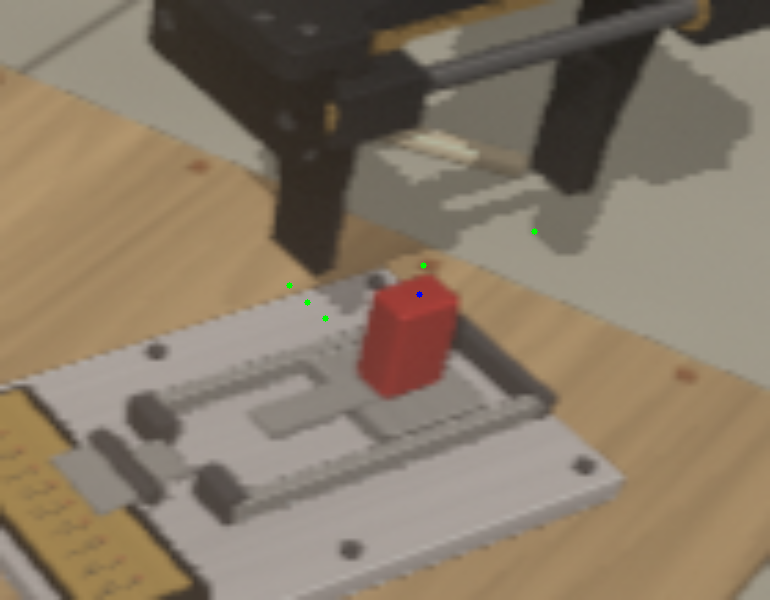

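```bash
cat > ov.py <<'E'
from bench import *
from h import *
from scipy.spatial.transform import Rotation as Ro
import sys
s=read_state();R=Ro.from_quat(s["eef_rot"]).as_matrix()
a=camera("side");b=camera("top")
pickle.dump((s,a,b),open("snap.pkl","wb"))
def draw(c,x0,y0,w,h,f,name):
    A=cv2.resize(c["frame"][y0:y0+h,x0:x0+w,::-1],None,fx=f,fy=f,interpolation=cv2.INTER_CUBIC)
    A=cv2.convertScaleAbs(A,alpha=1.8)
    def poly(P,col,cl=True):
        u=proj(c,s["ee_pos"]+np.array(P)@R.T);u=((u-[x0,y0]+.5)*f).astype(np.int32)
        cv2.polylines(A,[u.reshape(-1,1,2)],cl,col,1)
    poly([[-.0375+.075*i,j,-.062] for i,j in()] or [[-.095,-.0375,-.062],[.095,-.0375,-.062],[.095,.0375,-.062],[-.095,.0375,-.062]],(0,255,0))
    for g in(-1,1): poly([[g*.0435,-.0095,.008],[g*.0585,-.0095,.008],[g*.0585,.0095,.008],[g*.0435,.0095,.008]],(255,255,0))
    poly([[0,0,.008],[0,0,-.15]],(255,0,255),False)
    cv2.imwrite(name,A)
draw(a,270,50,190,150,4,"pics/os%s.png"%sys.argv[1])
draw(b,280,130,190,150,4,"pics/ot%s.png"%sys.argv[1])
E
python3 ov.py 1
```

```text
(no output)
```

View pics/os1.png

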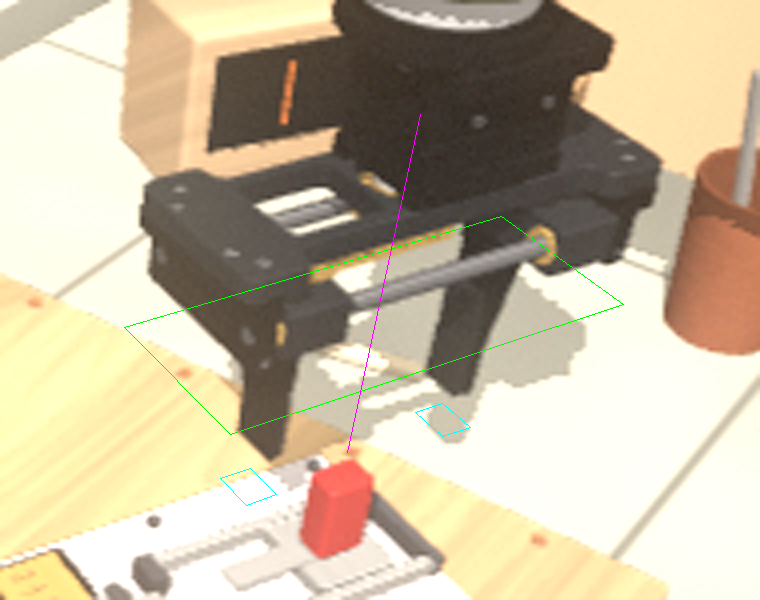

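View pics/ot1.png

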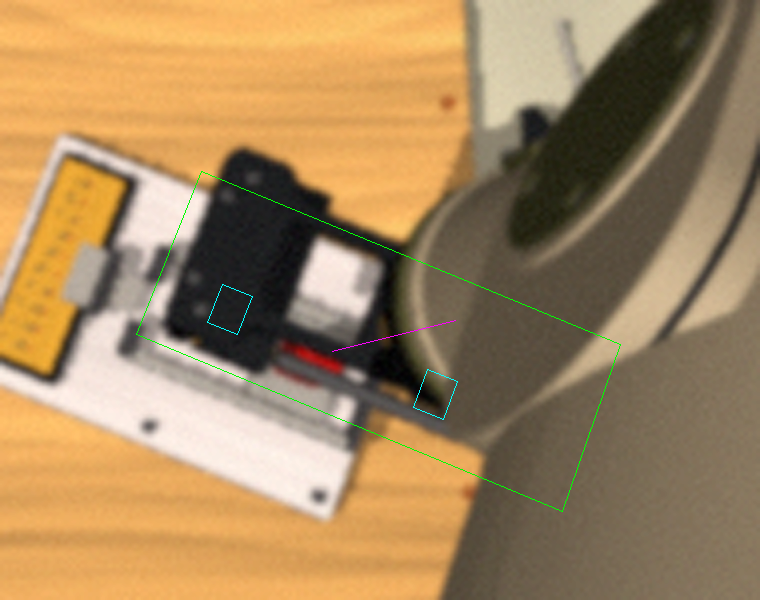

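```bash
python3 - <<'E'
from h import *
s,a,b=pickle.load(open("snap.pkl","rb"))
A=cv2.resize(a["frame"][85:165,300:400,::-1],None,fx=7.5,fy=7.5,interpolation=cv2.INTER_CUBIC);A=cv2.convertScaleAbs(A,alpha=2.8);cv2.imwrite("pics/za.png",A)
B=cv2.resize(b["frame"][160:230,310:400,::-1],None,fx=8,fy=8,interpolation=cv2.INTER_CUBIC);B=cv2.convertScaleAbs(B,alpha=2.8);cv2.imwrite("pics/zb.png",B)
E
```

```text
(no output)
```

View pics/za.png

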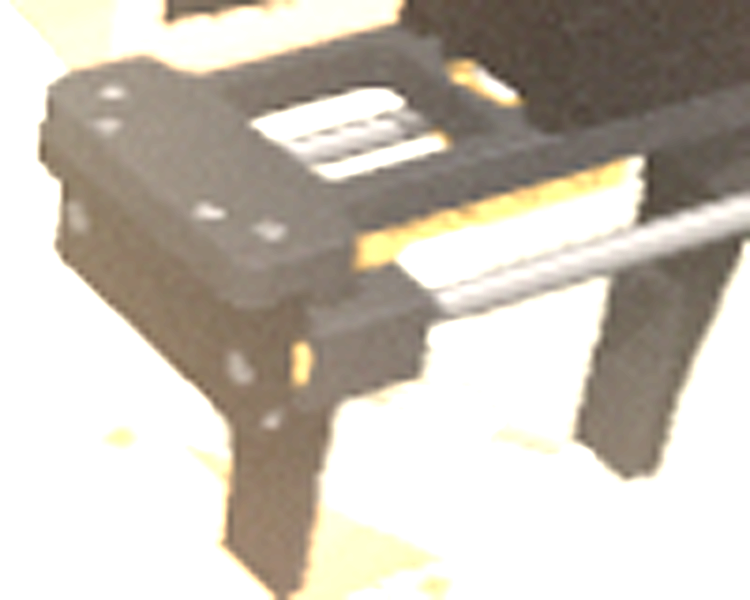

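View pics/zb.png

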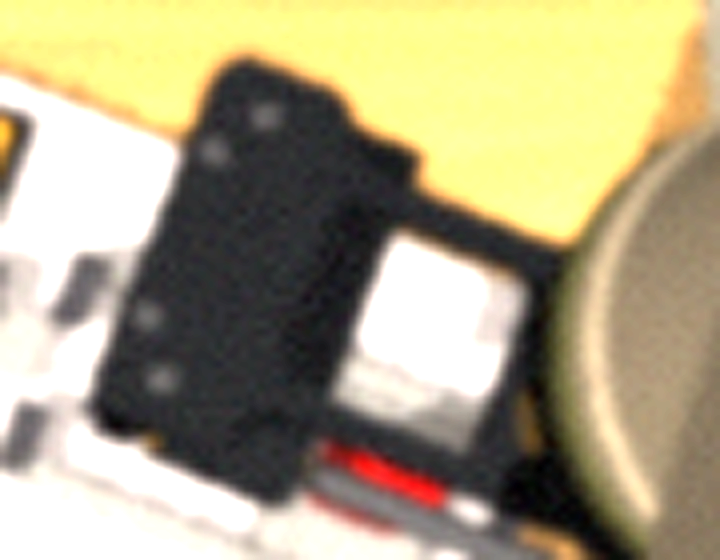

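```bash
python3 - <<'E'
from h import *
from scipy.spatial.transform import Rotation as Ro
s,a,b=pickle.load(open("snap.pkl","rb"))
R=Ro.from_quat(s["eef_rot"]).as_matrix()
fa=lambda x,y:(300+(x+.5)/7.5-.5,85+(y+.5)/7.5-.5); fb=lambda x,y:(310+(x+.5)/8-.5,160+(y+.5)/8-.5)
ps=[]
for p,q in zip([(113,92),(106,126),(208,211),(270,231)],[(265,115),(214,152),(147,315),(160,378)]):
    X,e=tri(a,fa(*p),b,fb(*q)); l=R.T@(X-s["ee_pos"]); ps.append(l); print(X.round(4),"err",round(e,4),"tool",l.round(4))
print(np.mean(ps,0))
E
```

```text
[ 0.5329 -0.1937  0.2192] err 0.0 tool [ 0.0835  0.0267 -0.1266]
[ 0.5265 -0.1834  0.2187] err 0.0014 tool [ 0.0905  0.0167 -0.1262]
[ 0.4946 -0.1695  0.2196] err 0.0004 tool [ 0.0908 -0.018  -0.1271]
[ 0.4826 -0.1717  0.2193] err 0.0001 tool [ 0.084  -0.0282 -0.1268]
[ 0.08721649 -0.00070181 -0.12670119]
```

```bash
python3 - <<'E'
from h import *
from scipy.spatial.transform import Rotation as Ro
s,a,b=pickle.load(open("snap.pkl","rb"))
R=Ro.from_quat(s["eef_rot"]).as_matrix()
fa=lambda x,y:(300+(x+.5)/7.5-.5,85+(y+.5)/7.5-.5)
for p,y in(((225,546),.0095),((277,597),-.0095),((302,594),-.0095),((577,437),.0095),((625,478),-.0095),((655,474),-.0095)):
    o,d=ray(a,fa(*p)); o=R.T@(o-s["ee_pos"]);d=R.T@d; print(p,(o+d*(y-o[1])/d[1]).round(4))
E
```

```text
(225, 546) [ 0.0522  0.0095 -0.015 ]
(277, 597) [ 0.0514 -0.0095 -0.0142]
(302, 594) [ 0.0445 -0.0095 -0.0126]
(577, 437) [-0.0453  0.0095 -0.0128]
(625, 478) [-0.0434 -0.0095 -0.0146]
(655, 474) [-0.0525 -0.0095 -0.0127]
```

Emit:
arm_command(commands=[[[0, 0, 0, 0.001, -0.002, 0.014, 100], [0, 0, 0, 0, 0, 0.013, 100], [0, 0, 0, 0, 0, 0.012, 100], [0, 0, 0, 0, 0, 0, 100], [0, 0, 0, 0, 0, 0, 100]]])

```text
time: 4.88
ee_pos: [0.4738, -0.2584, 0.0526]
eef_rot: [0.835, 0.551, -0.0, 0.0]
ft_force: [1.0, 0.6, -0.3]
width: 0.0867
```

```bash
python3 ov.py 2; python3 -c "
from bench import *;s=read_state();print(s['ee_pos'],s['ft_force'])"
```

```text
[ 0.47396032 -0.258371    0.0529084 ] [-0.21875995  0.59901165 -0.15960027]
```

View pics/os2.png

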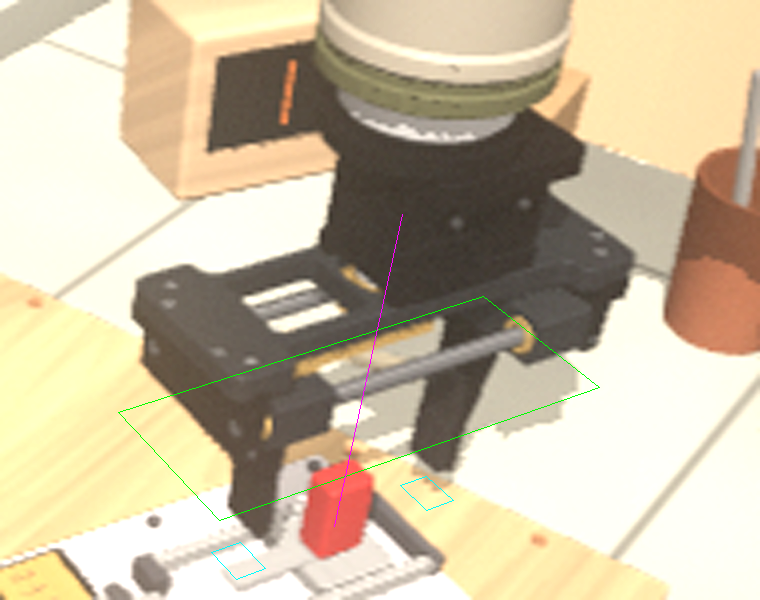

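View pics/ot2.png

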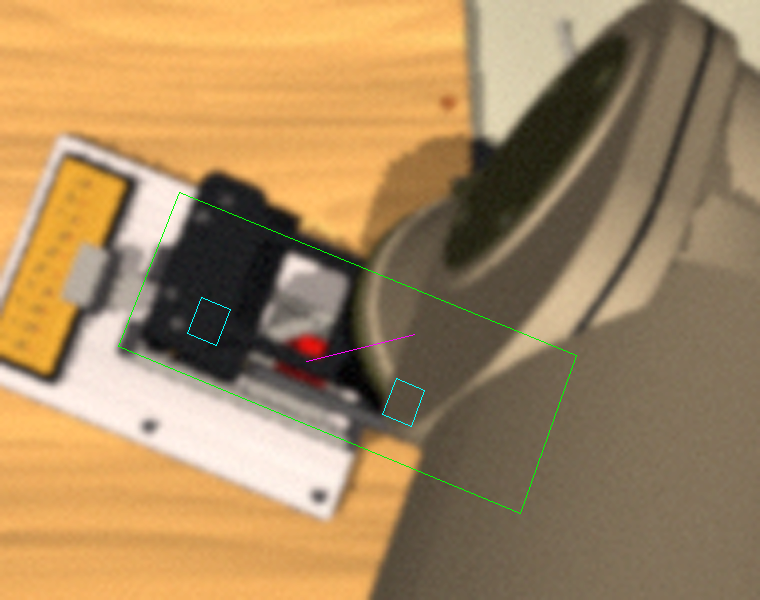

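Emit:
arm_command(commands=[[[0, 0, 0, 0, 0, 0.007, 100], [0, 0, 0, 0, 0, 0.007, 100], [0, 0, 0, 0, 0, 0.005, 100], [0, 0, 0, 0, 0, 0, 100]]])

```text
time: 5.48
ee_pos: [0.4733, -0.2581, 0.033]
eef_rot: [0.835, 0.551, -0.0, -0.0]
ft_force: [0.7, 0.2, 0.4]
width: 0.087
```

```bash
python3 ov.py 3; python3 -c "
from bench import *;s=read_state();print(s['ee_pos'],s['ft_force'])"
```

```text
[ 0.47366207 -0.25822967  0.03351433] [-0.015357   -0.81027111 -0.00971192]
```

View pics/os3.png

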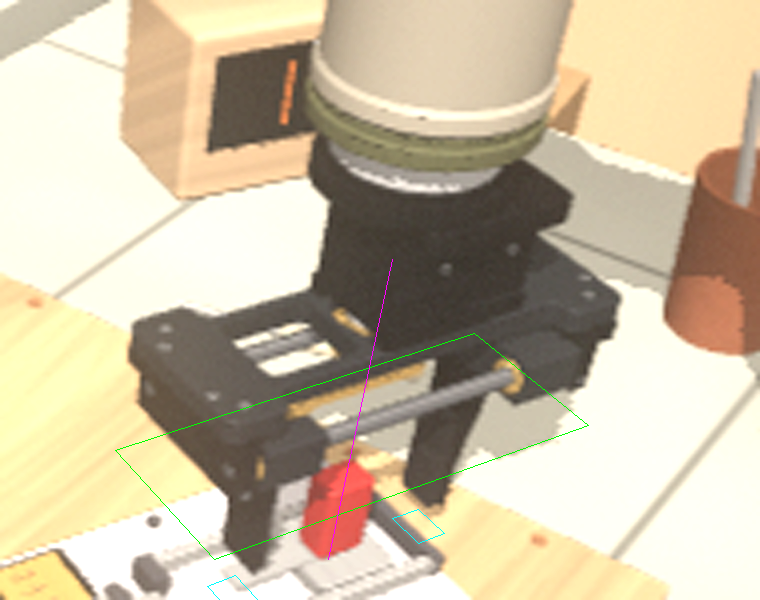

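Emit:
arm_command(commands=[[[0, 0, 0, 0, 0, 0, 60], [0, 0, 0, 0, 0, 0, 40], [0, 0, 0, 0, 0, 0, 20], [0, 0, 0, 0, 0, 0, 20], [0, 0, 0, 0, 0, 0, 20], [0, 0, 0, 0, 0, 0, 20], [0, 0, 0, 0, 0, 0, 20], [0, 0, 0, 0, 0, 0, 20]]], newtons=15)

```text
time: 6.58
ee_pos: [0.4737, -0.2581, 0.0335]
eef_rot: [0.834, 0.551, 0.0, -0.0]
ft_force: [1.6, 0.6, 1.0]
width: 0.0237
```

```bash
python3 ov.py 4; python3 -c "
from bench import *;s=read_state();print(s['ee_pos'],s['ft_force'],s['width'])"
```

```text
[ 0.47369184 -0.25808984  0.03352128] [0.58913324 0.48913278 0.03646925] 0.024104972901023772
```

View pics/os4.png

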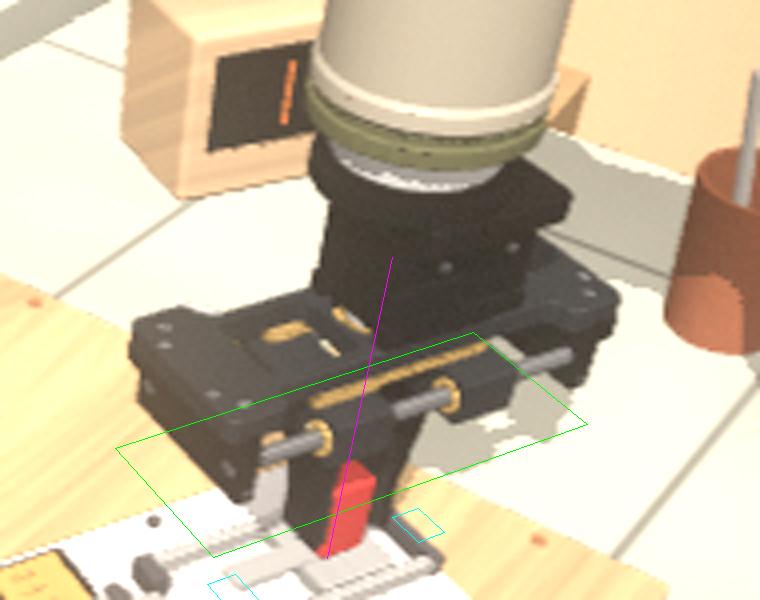

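Emit:
arm_command(commands=[[[0, 0, 0, 0.005, 0, 0, 20], [0, 0, 0, 0.005, 0, 0, 20], [0, 0, 0, 0.005, 0, 0, 20], [0, 0, 0, 0.005, 0, 0, 20], [0, 0, 0, 0.005, 0, 0, 20], [0, 0, 0, 0.005, 0, 0, 20], [0, 0, 0, 0.005, 0, 0, 20], [0, 0, 0, 0.005, 0, 0, 20]]])

```text
time: 7.68
ee_pos: [0.4894, -0.2211, 0.0335]
eef_rot: [0.835, 0.551, -0.0, -0.0]
ft_force: [-1.8, -2.0, 1.0]
width: 0.0239
```

Emit:
arm_command(commands=[[[0, 0, 0, 0.003, 0, 0, 20], [0, 0, 0, 0.003, 0, 0, 20], [0, 0, 0, 0.003, 0, 0, 20], [0, 0, 0, 0, 0, 0, 20]]])

```text
time: 8.18
ee_pos: [0.4931, -0.2125, 0.0335]
eef_rot: [0.834, 0.551, 0.0, -0.0]
ft_force: [-1.3, 0.5, 0.7]
width: 0.0238
```

```bash
python3 ov.py 5
```

```text
(no output)
```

View pics/os5.png

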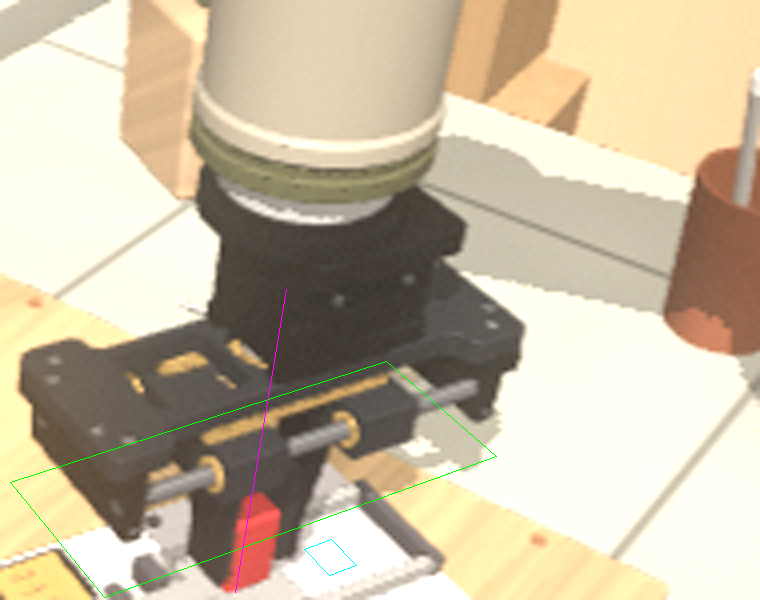

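Emit:
arm_command(commands=[[[0, 0, 0, 0.002, 0, 0, 20], [0, 0, 0, 0.002, 0, 0, 20], [0, 0, 0, 0.002, 0, 0, 20]]])

```text
time: 8.65
ee_pos: [0.4952, -0.2076, 0.0335]
eef_rot: [0.835, 0.551, -0.0, -0.0]
ft_force: [-3.4, -1.4, 2.0]
width: 0.0242
```

Emit:
arm_command(commands=[[[0, 0, 0, 0.002, 0, 0, 20], [0, 0, 0, 0.002, 0, 0, 20]]])

```text
time: 8.9
ee_pos: [0.496, -0.2058, 0.0335]
eef_rot: [0.835, 0.55, -0.001, 0.001]
ft_force: [-7.5, -11.7, 0.9]
width: 0.0239
```

Emit:
arm_command(commands=[[[0, 0, 0, 0.002, 0, 0, 20]]])

```text
time: 9.02
ee_pos: [0.496, -0.2057, 0.0335]
eef_rot: [0.835, 0.55, -0.002, 0.001]
ft_force: [-8.0, -17.3, 1.6]
width: 0.0237
```

Emit:
arm_command(commands=[[[0, 0, 0, 0.002, 0, 0, 20], [0, 0, 0, 0, 0, 0, 20]]])

```text
time: 9.28
ee_pos: [0.496, -0.2057, 0.0335]
eef_rot: [0.836, 0.549, -0.003, 0.002]
ft_force: [-9.1, -19.0, 3.0]
width: 0.0238
```

```bash
python3 ov.py 6; python3 - <<'E'
from h import *
s,a,b=pickle.load(open("snap.pkl","rb"));print(s["ee_pos"],s["ft_force"])
A=cv2.resize(a["frame"][150:250,250:400,::-1],None,fx=5,fy=5,interpolation=cv2.INTER_CUBIC);cv2.imwrite("pics/q.png",cv2.convertScaleAbs(A,alpha=1.5))
E
```

```text
[ 0.49603974 -0.20567989  0.03351227] [ -9.10994885 -19.04812137   2.96976095]
```

View pics/q.png

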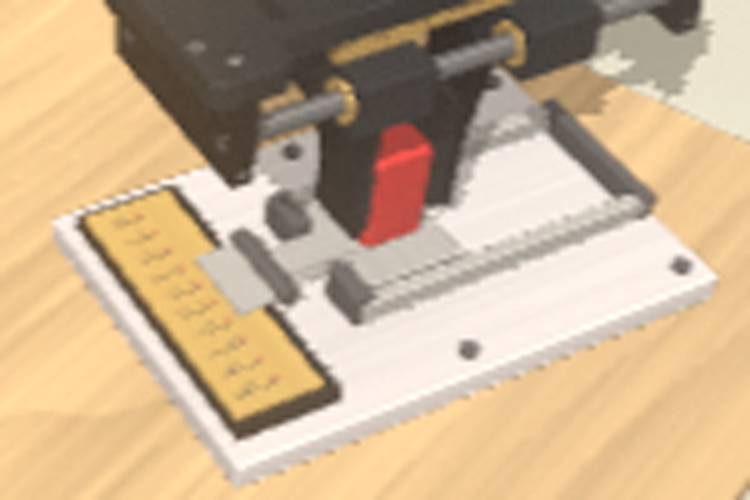

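Emit:
arm_command(commands=[[[0, 0, 0, -0.002, 0, 0, 20], [0, 0, 0, -0.002, 0, 0, 20], [0, 0, 0, 0, 0, 0, 20]]])

```text
time: 9.75
ee_pos: [0.4959, -0.2058, 0.0335]
eef_rot: [0.835, 0.55, -0.001, 0.001]
ft_force: [-5.0, -7.3, 1.1]
width: 0.0238
```

Emit:
arm_command(commands=[[[0, 0, 0, 0, 0, 0, 55], [0, 0, 0, 0, 0, 0, 55], [0, 0, 0, 0, 0, 0, 55], [0, 0, 0, 0, 0, 0, 55]]])

```text
time: 10.25
ee_pos: [0.4971, -0.2036, 0.0336]
eef_rot: [0.834, 0.551, 0.0, 0.0]
ft_force: [0.1, -0.0, 0.6]
width: 0.0469
```

Released cleanly; lift straight up and back clear.

Emit:
arm_command(commands=[[[0, 0, 0, 0, 0, -0.01, 55], [0, 0, 0, 0, 0, -0.02, 55], [0, 0, 0, 0, 0, -0.03, 55], [0, 0, 0, 0, 0, -0.04, 55], [0, 0, 0, 0, 0, -0.04, 55], [0, 0, 0, 0, 0, -0.03, 55], [0, 0, 0, 0, 0, 0, 55]]])

```text
time: 11.12
ee_pos: [0.4981, -0.2045, 0.2064]
eef_rot: [0.835, 0.551, 0.002, 0.001]
ft_force: [1.4, 0.5, 0.0]
width: 0.0477
```

```bash
python3 - <<'E'
from bench import *
from h import *
s=read_state();print(s["ee_pos"],s["ft_force"],s["time"])
a=camera("side");b=camera("top")
A=cv2.resize(a["frame"][150:250,250:400,::-1],None,fx=5,fy=5,interpolation=cv2.INTER_CUBIC);cv2.imwrite("pics/q2.png",cv2.convertScaleAbs(A,alpha=1.5))
cv2.imwrite("pics/f.png",np.vstack([a["frame"],])[:,:,::-1]);cv2.imwrite("pics/ft.png",b["frame"][:,:,::-1])
for n,c in(("side",a),("top",b)):
    o=pickle.load(open(n+"0.pkl","rb"))["frame"].astype(int)
    r=(slice(200,384),slice(0,220)) if n=="side" else (slice(100,230),slice(60,255))
    print(n,"max diff spare/tin region",np.abs(o[r]-c["frame"][r]).max(2).max(), (np.abs(o[r]-c["frame"][r]).max(2)>25).sum())
E
```

```text
[ 0.49806715 -0.20447148  0.2064443 ] [1.43931412 0.5226799  0.04501334] 11.125
side max diff spare/tin region 41 144
top max diff spare/tin region 64 1036
```

View pics/q2.png

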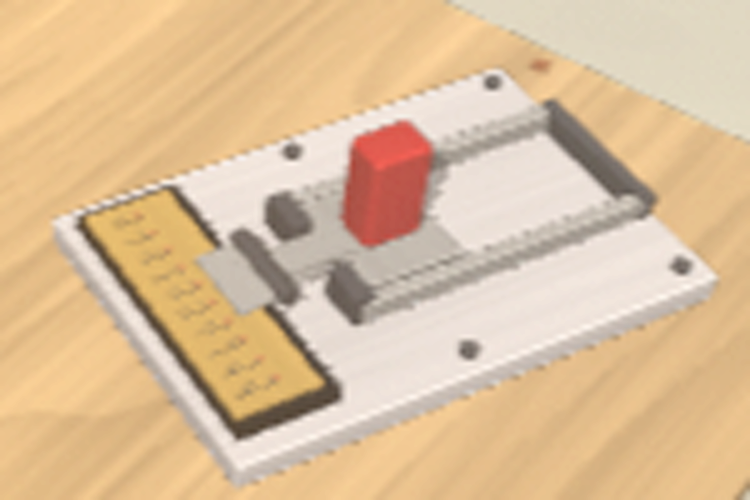

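View pics/ft.png

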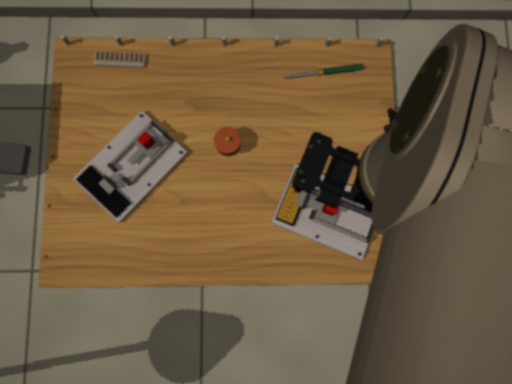

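```bash
python3 -c "
from bench import *;print(close_job())"
```

```text
the job is handed in; nothing more can be done
None
```

I gripped the red grip on the brass-plate jig and slid it about 57 mm towards the plate until it stopped. I then let go, lifted clear and handed the job in at about 11.2 s of the 32 s allowed.

**Last checks**
- **End stop:** the grip stopped moving while the push rose to about 21 N. The final side picture shows the carriage against the end blocks and the tongue over the clip's tail. The grip stayed there after release.
- **Spare jig and tin:** by eye in the final top picture they are where they were. A pixel comparison of that area did show changes, 144 pixels from the side and 1036 from the top. I put these down to the arm's shadow having moved, but did not test that separately.
- **Clearance:** the wrist force was about zero after the release, with the gripper well above the jig.

**Disagreement found:** the cameras showed the fingertips about 22 mm higher than the reported TCP and `tips_ahead` imply. I went down by the camera measurement, and there was no contact at a height where the stated tips would already have been below the carriage top. I did not find out why they disagree.

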